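# Set the sparge gas, lock the regulator and hold the purge plunger

## Task

On the gas console, turn the regulator knob until its pointer is in line with the set-point tab on the dial (leave the tab itself as it is), let go of it, and slide the clear guard over the knob until it is fully home. Only then press the steel plunger of the separate purge valve block straight down until the rim of its collar lies within the dark band on the stem (about half its travel, never to the bottom), and finish while still holding it there. Leave the other things on the bench where they stand.

Things in the scene. Friction and masses are not known exactly. Their poses are not given: they have to be found in the camera images.
- console: white gas console, a flat box 160 (x) x 260 (y) x 40 mm high, fixed to the bench, with three brass fittings sticking 18 mm out of its back (+x) face; origin at centre of its underside. On its top: the knob centred 65 mm to +y, and the guard parked at the -y end
- knob_axis (a point): point on the knob's axis, 61 mm above the bench, at mid-height of its grip bar. The black knob is a disc 56 mm across with, on top, a bar grip 50 mm long, 12 mm thick, running from 48 to 74 mm above the bench; a white line on one half of the bar's top is the pointer
- pointer (a point): point 34 mm out from the knob's axis in the direction the pointer (white-lined end of the bar) points; turns with the knob
- regulator (a joint): angle of the knob in rad: at 0 the pointer points along the console's -x; grows as the knob turns clockwise seen from above (towards the console's +y). Range -0.9 to 1.7, stays where it is left (0.06 N m friction). The needed turn is always clockwise, 0.4 to 1.4 rad, and fits one grasp
- mark (a point): the set-point tab, a small black tab 14 x 6 mm lying radially on the rim of the dial; this point is 34 mm out from the knob's axis in its direction, so the knob is set when pointer and mark coincide seen from above. It lies 0.4 to 0.9 rad clockwise of the console's -x direction and is stiff: leave it as it is
- guard (a joint): travel of the clear guard along the console's +y in m: 0 parked clear of the knob (starts at 0 to 15 mm), 0.130 at its stop, fully home over the knob. About 2 N of friction, stays where it is left
- guard_tab (a point): centre of the grey tab standing on the guard's roof: 44 mm (console x) x 10 mm (console y) x 30 mm tall, from 84.5 to 114.5 mm above the bench, this point at 100 mm. The guard is a clear, slightly milky plastic tunnel 92 mm (x) x 84 mm (y), roof top 84.5 mm above the bench, open at both y ends; it moves with the tab
- valve_block: white purge valve block 90 x 90 x 45 mm, fixed to the bench; origin at centre of its underside. In the middle of its top an aluminium collar 36 mm across, its rim 55 mm above the bench, and in it the plunger
- plunger_top (a point): centre of the flat top of the plunger's steel head (40 mm across, 10 mm thick), 90 mm above the bench when up; goes down with it
- plunger (a joint): travel of the plunger in m, pressed straight down: 0 up, 0.020 at the bottom. Spring return: 4 N starts it, 8 N at 10 mm, 12 N at the bottom. A dark band on the stem, 6 to 14 mm above the collar rim when up, meets the rim at 6 to 14 mm of travel
- amber_bottle: amber glass bottle with white cap, 56 mm across, 110 mm tall; origin centre of underside; a bystander, to be left where it stands
- jar: small white plastic jar, 40 mm across, 45 mm tall; origin centre of underside; a bystander, to be left where it stands
- mouse: black computer mouse about 95 x 60 x 33 mm; origin at its underside; a bystander, to be left where it stands
- beaker: open glass beaker, 80 mm across, 95 mm tall; origin centre of underside; a bystander, to be left where it stands
- vial_rack: blue rack with amber vials, 60 x 130 x 44 mm; origin centre of underside; a bystander, to be left where it stands
- spanner: steel spanner 160 mm long lying flat; a bystander, to be left where it stands
- fittings_tray: grey open tray 120 x 170 x 40 mm; origin centre of underside; a bystander, to be left where it stands
Things that resemble listed ones, but are neither listed nor needed, are in the scene too. What is shaped like the valve_block but green is not meant.

How it is judged:
On the way, in this order (a step that is already met when the one before it is completed fails the run):
1. the pointer is in line with the set-point tab (within 5.5 mm at the rim) and the knob let go, while the guard is still clear of the knob (horizontal distance between pointer and mark below 0.0055 m and value of joint guard below 0.03 m and contact force between the fingers and regulator below 0.2 N), for 0.2 s.
2. the guard is fully home over the knob (travel over 122 mm), the knob still on its mark (horizontal distance between pointer and mark below 0.0055 m and value of joint guard above 0.122 m), for 0.2 s.
3. the plunger is held down 5 to 15 mm by the fingers (value of joint plunger between 0.005 and 0.015 m and contact force between the fingers and plunger above 2 N), for 0.5 s.
At the end, for the whole second after the job is handed in: Still holding: the fingers press the plunger 5 to 15 mm down with over 2 N; the pointer is within 5.5 mm of the set-point tab (34 mm from the axis), the guard has travelled over 122 of its 130 mm, and no bystander is over 30 mm from where it stood (all of step 2 and all of step 3 and distance of each of amber_bottle, jar, mouse, beaker, vial_rack, spanner, fittings_tray from where it was at the start of the episode below 0.03 m); the arm keeps its last pose, push and grip.
It fails at once if the set-point tab is shifted over 4 mm (distance of mark from where it was at the start of the episode above 0.004 m).
It fails at once if the plunger is pushed to the bottom (over 18.5 mm) (value of joint plunger above 0.0185 m).
It fails at once if the plunger is pressed over 4 mm before the guard is home (value of joint plunger above 0.004 m and value of joint guard below 0.118 m).
It fails at once if a bystander is moved over 30 mm or knocked over (distance of any of amber_bottle, jar, mouse, beaker, vial_rack, spanner, fittings_tray from where it was at the start of the episode above 0.03 m or angle between any of amber_bottle, beaker, jar's own z axis and vertical above 0.5 rad).
It also fails if it takes over 61 s, if anything falls off the work surface, if the arm or the gripper's body presses on something with over 40 N, if the wrist force passes 120 N, or if a joint passes its speed limit or range.

## Robot

A 6-joint arm with a two-finger parallel gripper is mounted at the origin on the work surface. World frame = base frame: x ahead of the robot, y to its left, z up, the work surface at z = 0. Lengths are in m, angles in rad, forces in N, time in s.
With the tool pointing down it reaches from about 0.375 to 0.9 m from the base axis. Payload 3.1 kg.
Tool frame: the origin (TCP) lies midway between the tips of the shut fingers; the grasp point (between the pads) lies r.hold_point_z behind it (r.hold_point_z is the distance from the TCP to the grasp point, in m); z points along the fingers, y is the direction in which the jaws open and shut (so a half turn about z gives the same grasp; the last joint's range is limited). The gripper opens to 85 mm and grips with 20 to 120 N. Pads are 22 mm wide; open, the fingers measure 114 mm over their backs; the gripper's body (76 mm by 85 mm) begins 54 mm behind the grasp point. The pads swing forward as they close: fully open they stand 13 mm farther back than shut.
Start: joints at [1.067, 0.527, 1.433, -0, 1.181, -0.178], TCP at [0.2, 0.592, 0.231] pointing down, gripper open.
Joint ranges: [-3.08, 3.08], [-0.75, 2.2], [0.22, 2.44], [-1.43, 4.57], [0, 2.65], [-2.85, 2.85]. Speed limits (rad/s): [2.79, 2.79, 3.14, 3.14, 3.14, 3.14].

## Interface

Orientations are given as a unit quaternion [w, x, y, z].
In Python, from bench import r gives the robot as it stands. The module is installed in compiled form; this text tells all that it offers.
- The arm moves only by the tool drive_tool, never from a script. Its argument "commands" is a list of rows, each an object of numbers: "jaw": the finger opening in cm, from 0 to 8.54; "dx", "dy", "dz": the shift along the world's x, y, z in cm; "wx", "wy", "wz": the turn, a rotation vector about the world's x, y, z in rad. A call has 1 to 8 rows; each row shifts and turns the commanded pose from where the row before left it; what a row does not reach is not made up. A row lasts 1/12 s, in which the tool goes at most 41.7 mm and 7.16 degrees, less where a joint would pass 70% of its speed; a pose out of reach is approached as far as the arm can. A call with a gripper value outside its range is refused whole. The fingers move at their own pace and stop on an object; the grip force is fixed at half the most. Time passes only in rows, so rows that do not move let the fingers close. It gives the time, the measured TCP pose, the force and the opening at its end, in the units of the state.
- r.read_state(): the state, without advancing time (a new reading comes with each control period).
- r.capture(name): name is "side" or "top" or "wrist"; returns a dict with "pixels" (480x640x3 uint8, red, green, blue), "K" (3x3 intrinsics, pixels), "view" (4x4, takes a point from world to camera coordinates); the wrist camera has in their place "hand_eye" (4x4, takes a point from camera to tool coordinates, whose origin is the TCP and whose axes are the flange's). Camera axes: x right, y down, z forward; pixel columns grow to the right and rows downward; lengths in m; the calibration is good to about 2 mm. A picture is of the moment at which its call begins: read the wrist's pose just before it. There is no depth.
- r.sign_off(): hands the job in, once; it reports no verdict.
Trained networks look in the newest picture that a camera, given by its name, has taken for a name from the list of things; names that differ only in an ending like _2 or _b are one class to them, and where a whole thing is asked for, a point or a joint stands for the part that bears it (a point fixed in the world has none). Each returns a list of dicts, best first, with "p" (0 to 1); they miss things now and then, are a little off and sometimes report something else, mostly with a low value. They report only what shows in the picture. A call takes as long as a camera call. They do not tell look-alikes from the thing itself.
- r.recognise(camera, name): "extent" ([left, top, right, bottom] in pixels, round what is visible of it).
- r.spot_point(camera, name): "xy" ([column, row] in pixels: a listed point, or the origin of a listed thing).
The state is a dict: "time_s": time; "joints": joint angles; "joint_vel": joint speeds; "joint_efforts": joint torques, N m; "tcp_pos": TCP position; "tool_rot": TCP orientation; "contact_force": force on the tool from outside, world axes, zero at the start; "torque": the same for the moment, N m; "opening": finger opening in m.
Only numpy, scipy, OpenCV 4.12 (cv2) and the standard library are available. Lean on these libraries where they do the work, as an engineer would, in place of code of your own. Each camera call takes 0.05 s, during which the arm holds its last target. There are 200 camera calls.

## Working session

There is one attempt and no reset: what is moved stays moved. The work goes in short steps, Python scripts to look and compute and a tool call to move; the robot and the scene stay as the last step left them, time stands still between calls to the robot, and variables do not carry over. Pictures are saved under pics/ and viewed, about 8 in all and at most 12, crops included, and the job is handed in when it is done.

Besides the shell and the picture viewer there is one more tool, called by a JSON object that holds its "api" and its "payload", one argument or row to a line. drive_tool: Moves the arm, as the interface text tells. Its arguments: {"type":"object","properties":{"commands":{"type":"array","items":{"type":"object","properties":{"jaw":{"type":"number"},"dx":{"type":"number"},"dy":{"type":"number"},"dz":{"type":"number"},"wx":{"type":"number"},"wy":{"type":"number"},"wz":{"type":"number"}}}}},"required":["commands"]}

```bash
mkdir -p pics
cat > h.py <<'E'
from bench import r
import numpy as np, cv2
def ray(c,uv,st=None):
    K=np.array(c["K"]); d=np.linalg.inv(K)@np.array([uv[0],uv[1],1.])
    if "view" in c: M=np.linalg.inv(np.array(c["view"]))
    else:
        w,x,y,z=st["tool_rot"]; from scipy.spatial.transform import Rotation as R
        T=np.eye(4);T[:3,:3]=R.from_quat([x,y,z,w]).as_matrix();T[:3,3]=st["tcp_pos"]; M=T@np.array(c["hand_eye"])
    return M[:3,3],M[:3,:3]@d
def atz(c,uv,z,st=None):
    o,d=ray(c,uv,st); return o+d*(z-o[2])/d[2]
def tri(rays):
    A=0;b=0
    for o,d in rays:
        d=d/np.linalg.norm(d);P=np.eye(3)-np.outer(d,d);A=A+P;b=b+P@o
    return np.linalg.solve(A,b)
def save(c,n): cv2.imwrite("pics/"+n+".png",cv2.cvtColor(c["pixels"],cv2.COLOR_RGB2BGR))
E
python3 - <<'E'
from h import *
np.set_printoptions(precision=4,suppress=True)
Z=dict(console=0,knob_axis=.061,pointer=.074,mark=.045,guard_tab=.1,valve_block=0,plunger_top=.09,amber_bottle=0,jar=0,mouse=0,beaker=0,vial_rack=0,spanner=0,fittings_tray=0)
s=r.read_state();print(s["time_s"],s["tcp_pos"],s["tool_rot"],r.hold_point_z)
for cam in ("top","side"):
    c=r.capture(cam);save(c,cam+"0")
    print(cam,np.linalg.inv(c["view"])[:3,3])
    for n,z in Z.items():
        for q in r.spot_point(cam,n)[:3]: print(n,round(q["p"],2),np.round(q["xy"]),atz(c,q["xy"],z)[:2])
E
```

```text
0.0 [0.1997 0.5915 0.2303] [-0.0004  0.1622  0.9868 -0.001 ] 0.0187
top [ 0.2604 -0.0132  1.4661]
console 0.61 [371. 250.] [ 0.5574 -0.184 ]
knob_axis 0.58 [352. 239.] [ 0.5774 -0.1202]
pointer 0.73 [353. 251.] [ 0.5398 -0.1219]
pointer 0.17 [308. 174.] [0.7763 0.0124]
guard_tab 0.94 [393. 244.] [ 0.5547 -0.2351]
valve_block 0.85 [248. 271.] [0.4879 0.1946]
valve_block 0.67 [288. 220.] [0.6515 0.0751]
valve_block 0.56 [296. 304.] [0.3901 0.0469]
plunger_top 0.7 [295. 304.] [0.3812 0.0457]
plunger_top 0.66 [243. 268.] [0.4834 0.1957]
plunger_top 0.44 [285. 211.] [0.6553 0.0788]
amber_bottle 0.68 [243. 231.] [0.6152 0.2159]
jar 0.72 [425. 263.] [ 0.5183 -0.3489]
jar 0.4 [244. 229.] [0.6217 0.2124]
mouse 0.85 [206. 346.] [0.2631 0.3105]
mouse 0.31 [369. 252.] [ 0.5523 -0.1768]
beaker 0.91 [153. 292.] [0.4203 0.4811]
vial_rack 0.64 [309. 177.] [0.7956 0.0095]
spanner 0.79 [491. 296.] [ 0.4193 -0.5462]
fittings_tray 0.93 [154. 226.] [0.6287 0.493 ]
side [-0.076  -1.2904  1.145 ]
console 0.61 [347. 299.] [ 0.5577 -0.1895]
console 0.5 [331. 275.] [ 0.5655 -0.0765]
knob_axis 0.76 [341. 268.] [ 0.5706 -0.1227]
pointer 0.74 [333. 277.] [ 0.5258 -0.1642]
guard_tab 0.7 [362. 339.] [ 0.4702 -0.4245]
guard_tab 0.57 [356. 282.] [ 0.5566 -0.2348]
valve_block 0.88 [333. 243.] [0.6406 0.0642]
valve_block 0.85 [259. 268.] [0.3833 0.0418]
valve_block 0.8 [275. 232.] [0.4983 0.1941]
plunger_top 0.57 [256. 244.] [0.3792 0.0455]
plunger_top 0.55 [271. 211.] [0.4808 0.1838]
plunger_top 0.45 [335. 214.] [0.6563 0.0878]
amber_bottle 0.78 [306. 219.] [0.617  0.2193]
jar 0.73 [366. 340.] [ 0.5291 -0.3502]
mouse 0.78 [194. 229.] [0.263  0.3141]
mouse 0.36 [274. 232.] [0.4938 0.1925]
mouse 0.21 [225. 193.] [0.4257 0.4828]
beaker 0.85 [222. 194.] [0.4114 0.4819]
vial_rack 0.6 [273. 185.] [0.6012 0.465 ]
vial_rack 0.59 [380. 238.] [0.7896 0.0232]
spanner 0.67 [363. 409.] [ 0.4171 -0.5369]
fittings_tray 0.63 [276. 182.] [0.6159 0.4791]
```

```bash
python3 -c "
import cv2,numpy as np
t=cv2.imread('pics/top0.png')[150:350,190:460];s=cv2.imread('pics/side0.png')[170:370,220:420]
cv2.imwrite('pics/c1.png',np.hstack([cv2.resize(t,(432,320),interpolation=2),cv2.resize(s,(320,320),interpolation=2)]))"
```

```text
(no output)
```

View pics/c1.png

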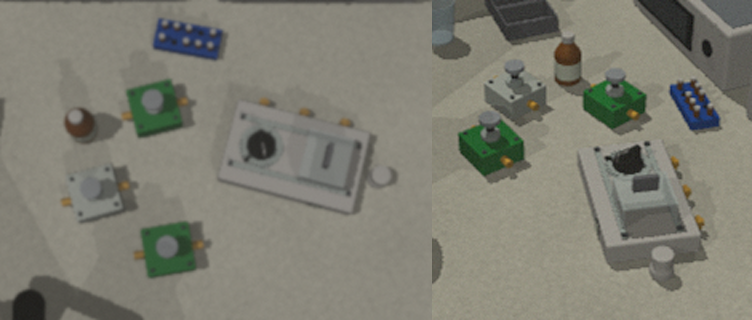

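The white block at top pixel (248,271) is the purge valve. The blocks at (288,220) and (296,304) are green look-alikes. The console is at about (0.56,-0.185) with yaw about -0.16, the knob at (352,239) and the tab at (393,244). I'll move above the knob for a close look.

{"api": "drive_tool", "payload": {
  "commands": [
    {"dx": 1.6,"dy": -3.4,"dz": 0.6,"jaw": 8.5},
    {"dx": 1.6,"dy": -3.4,"dz": 0.6},
    {"dx": 1.6,"dy": -3.4,"dz": 0.6},
    {"dx": 1.6,"dy": -3.4,"dz": 0.6},
    {"dx": 1.6,"dy": -3.4,"dz": 0.6},
    {"dx": 1.6,"dy": -3.4,"dz": 0.6},
    {"dx": 1.6,"dy": -3.4,"dz": 0.6},
    {"dx": 1.6,"dy": -3.4,"dz": 0.6}
  ]
}}

```text
invalid input
```

{"api": "drive_tool", "payload": {
  "commands": [
    {"dx": 1.6,"dy": -3.4,"dz": 0},
    {"dx": 1.6,"dy": -3.4},
    {"dx": 1.6,"dy": -3.4},
    {"dx": 1.6,"dy": -3.4},
    {"dx": 1.6,"dy": -3.4},
    {"dx": 1.6,"dy": -3.4},
    {"dx": 1.6,"dy": -3.4},
    {"dx": 1.6,"dy": -3.4}
  ]
}}

```text
invalid input
```

{"api": "drive_tool", "payload": {
  "commands": [
    {"dx": 2,"dy": -3.4},
    {"dx": 2,"dy": -3.4},
    {"dx": 2,"dy": -3.4},
    {"dx": 2,"dy": -3.4},
    {"dx": 2,"dy": -3.4},
    {},
    {}
  ]
}}

```text
invalid input
```

Run:
```python
from h import *
np.set_printoptions(precision=4,suppress=True)
s=r.read_state();c=r.capture("wrist");save(c,"w1");print(s["time_s"],s["tcp_pos"],s["joints"]);print(c["hand_eye"])
for n,z in dict(knob_axis=.061,pointer=.074,mark=.042,guard_tab=.1,console=0).items():
    for q in r.spot_point("wrist",n)[:2]: print(n,round(q["p"],2),np.round(q["xy"]),atz(c,q["xy"],z,s)[:2])
```

```text
1.5 [0.2    0.5921 0.2313] [ 1.0665  0.5275  1.4327 -0.      1.1814 -0.1785]
[[ 0.0006 -0.9466 -0.3224  0.0829]
 [ 1.      0.0005  0.0004 -0.0002]
 [-0.0002 -0.3224  0.9466 -0.1421]
 [ 0.      0.      0.      1.    ]]
console 0.28 [284. 397.] [0.424  0.4739]
```

View pics/w1.png

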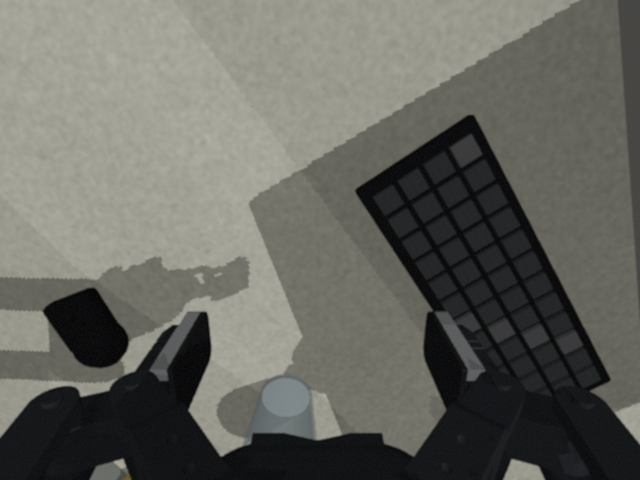

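The moves were refused, and the picture shows only the mouse and keyboard from the start pose. I'll try again with all fields in every row.

{"api": "drive_tool", "payload": {
  "commands": [
    {"dx": 1.6,"dy": -3.4,"dz": 0.6,"wx": 0,"wy": 0,"wz": 0,"jaw": 8.5},
    {"dx": 1.6,"dy": -3.4,"dz": 0.6,"wx": 0,"wy": 0,"wz": 0,"jaw": 8.5},
    {"dx": 1.6,"dy": -3.4,"dz": 0.6,"wx": 0,"wy": 0,"wz": 0,"jaw": 8.5},
    {"dx": 1.6,"dy": -3.4,"dz": 0.6,"wx": 0,"wy": 0,"wz": 0,"jaw": 8.5},
    {"dx": 1.6,"dy": -3.4,"dz": 0.6,"wx": 0,"wy": 0,"wz": 0,"jaw": 8.5},
    {"dx": 1.6,"dy": -3.4,"dz": 0.6,"wx": 0,"wy": 0,"wz": 0,"jaw": 8.5},
    {"dx": 1.6,"dy": -3.4,"dz": 0.6,"wx": 0,"wy": 0,"wz": 0,"jaw": 8.5},
    {"dx": 1.6,"dy": -3.4,"dz": 0.6,"wx": 0,"wy": 0,"wz": 0,"jaw": 8.5}
  ]
}}

```text
time_s: 2.47
tcp_pos: [0.3284, 0.3185, 0.2798]
tool_rot: [0.0, 0.162, 0.987, 0.0]
contact_force: [0.6, -0.1, 0.5]
opening: 0.0848
```

{"api": "drive_tool", "payload": {
  "commands": [
    {"dx": 1.7,"dy": -3.3,"dz": 0,"wx": 0,"wy": 0,"wz": 0,"jaw": 8.5},
    {"dx": 1.7,"dy": -3.3,"dz": 0,"wx": 0,"wy": 0,"wz": 0,"jaw": 8.5},
    {"dx": 1.7,"dy": -3.3,"dz": 0,"wx": 0,"wy": 0,"wz": 0,"jaw": 8.5},
    {"dx": 1.7,"dy": -3.3,"dz": 0,"wx": 0,"wy": 0,"wz": 0,"jaw": 8.5},
    {"dx": 1.7,"dy": -3.3,"dz": 0,"wx": 0,"wy": 0,"wz": 0,"jaw": 8.5},
    {"dx": 1.7,"dy": -3.3,"dz": 0,"wx": 0,"wy": 0,"wz": 0,"jaw": 8.5},
    {"dx": 1.7,"dy": -3.3,"dz": 0,"wx": 0,"wy": 0,"wz": 0,"jaw": 8.5},
    {"dx": 1.7,"dy": -3.3,"dz": 0,"wx": 0,"wy": 0,"wz": 0,"jaw": 8.5}
  ]
}}

```text
time_s: 3.13
tcp_pos: [0.4646, 0.0543, 0.2796]
tool_rot: [0.0, 0.162, 0.987, 0.0]
contact_force: [0.8, 1.0, -0.3]
opening: 0.0851
```

{"api": "drive_tool", "payload": {
  "commands": [
    {"dx": 1.7,"dy": -3.3,"dz": 0,"wx": 0,"wy": 0,"wz": 0,"jaw": 8.5},
    {"dx": 1.7,"dy": -3.3,"dz": 0,"wx": 0,"wy": 0,"wz": 0,"jaw": 8.5},
    {"dx": 1.7,"dy": -3.3,"dz": 0,"wx": 0,"wy": 0,"wz": 0,"jaw": 8.5},
    {"dx": 1.7,"dy": -3.3,"dz": 0,"wx": 0,"wy": 0,"wz": 0,"jaw": 8.5},
    {"dx": 1.7,"dy": -3.3,"dz": 0,"wx": 0,"wy": 0,"wz": 0,"jaw": 8.5},
    {"dx": 1.7,"dy": -3.3,"dz": 0,"wx": 0,"wy": 0,"wz": 0,"jaw": 8.5},
    {"dx": 0,"dy": 0,"dz": 0,"wx": 0,"wy": 0,"wz": 0,"jaw": 8.5},
    {"dx": 0,"dy": 0,"dz": 0,"wx": 0,"wy": 0,"wz": 0,"jaw": 8.5}
  ]
}}

```text
time_s: 3.8
tcp_pos: [0.5666, -0.1438, 0.2788]
tool_rot: [-0.0, 0.164, 0.987, 0.0]
contact_force: [-0.7, 0.8, 0.9]
opening: 0.085
```

```bash
cat > look.py <<'E'
import sys
from h import *
np.set_printoptions(precision=4,suppress=True)
s=r.read_state();c=r.capture("wrist");save(c,sys.argv[1]);print(s["time_s"],s["tcp_pos"],s["joints"])
for n,z in dict(knob_axis=.061,pointer=.074,mark=.042,guard_tab=.1,console=0).items():
    for q in r.spot_point("wrist",n)[:2]: print(n,round(q["p"],2),np.round(q["xy"]),atz(c,q["xy"],z,s)[:2])
E
python3 look.py w2
```

```text
3.8 [ 0.5666 -0.1438  0.2788] [-0.4397  0.4215  1.4803  0.0002  1.24   -1.6817]
knob_axis 0.59 [339. 203.] [ 0.5767 -0.1241]
pointer 0.81 [325. 170.] [ 0.5397 -0.1265]
mark 0.41 [352. 166.] [ 0.549  -0.1009]
guard_tab 0.58 [208. 223.] [ 0.5469 -0.2397]
console 0.78 [278. 193.] [ 0.5582 -0.1878]
console 0.16 [205. 224.] [ 0.5645 -0.2813]
```

View pics/w2.png

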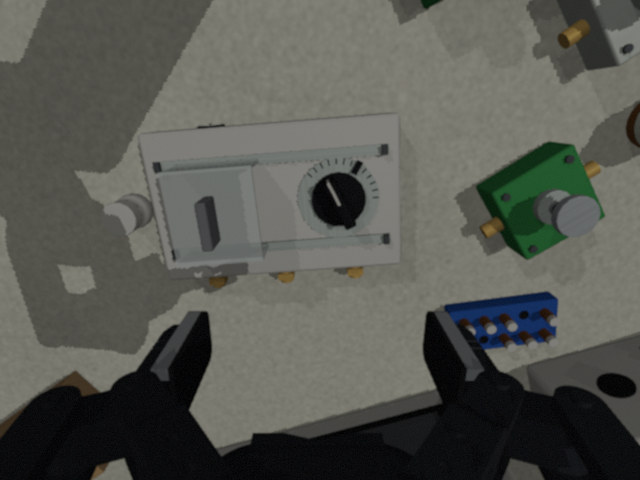

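{"api": "drive_tool", "payload": {
  "commands": [
    {"dx": 0.3,"dy": 0.7,"dz": -4,"wx": 0,"wy": 0,"wz": 0.1,"jaw": 6},
    {"dx": 0.3,"dy": 0.7,"dz": -4,"wx": 0,"wy": 0,"wz": 0.1,"jaw": 6},
    {"dx": 0.3,"dy": 0.6,"dz": -4,"wx": 0,"wy": 0,"wz": 0.1,"jaw": 6},
    {"dx": 0,"dy": 0,"dz": -1,"wx": 0,"wy": 0,"wz": 0.08,"jaw": 6},
    {"dx": 0,"dy": 0,"dz": 0,"wx": 0,"wy": 0,"wz": 0,"jaw": 6},
    {"dx": 0,"dy": 0,"dz": 0,"wx": 0,"wy": 0,"wz": 0,"jaw": 6}
  ]
}}

```text
time_s: 4.6
tcp_pos: [0.5749, -0.1211, 0.1492]
tool_rot: [-0.0, -0.027, 1.0, 0.0]
contact_force: [0.1, 0.5, 0.2]
opening: 0.0601
```

```bash
python3 look.py w3
```

```text
4.6 [ 0.5749 -0.1211  0.1492] [-0.3976  0.5823  1.6043 -0.      0.9558 -2.0218]
knob_axis 0.98 [313. 246.] [ 0.5761 -0.1236]
pointer 0.6 [306. 191.] [ 0.5369 -0.1296]
mark 0.56 [353. 211.] [ 0.5559 -0.0973]
mark 0.42 [447. 439.] [ 0.7527 -0.0001]
guard_tab 0.56 [ 94. 208.] [ 0.547  -0.2396]
console 0.93 [235. 194.] [ 0.5579 -0.1867]
```

View pics/w3.png

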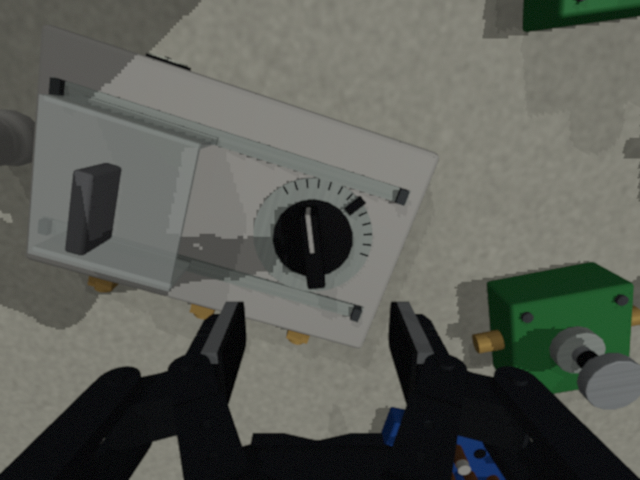

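Run:
```python
from h import *
s=r.read_state();c=r.capture("wrist");im=c["pixels"]
for uv,z in (((355,206),.042),((308,208),.074),((312,252),.074),((316,284),.074),((313,238),.048)): print(uv,atz(c,uv,z,s))
g=im[170:310,250:390].astype(np.uint8)
cv2.imwrite("pics/c4.png",cv2.cvtColor(cv2.resize(g,(560,560),interpolation=2),cv2.COLOR_RGB2BGR))
# dark blob of mark
m=(im.max(2)<60).astype(np.uint8);n,l,st,ce=cv2.connectedComponentsWithStats(m)
for i in range(1,n):
    if st[i,4]>30 and 250<ce[i][0]<400 and 170<ce[i][1]<320: print(st[i],ce[i],atz(c,ce[i],.042,s))
```

```text
(355, 206) [ 0.55406998 -0.09761216  0.042     ]
(308, 208) [ 0.54899949 -0.12940852  0.074     ]
(312, 252) [ 0.57713852 -0.12559982  0.074     ]
(316, 284) [ 0.59905305 -0.12192663  0.074     ]
(313, 238) [ 0.57679845 -0.12528442  0.048     ]
[346 194  21  19 192] [356.140625   202.86458333] [ 0.55182803 -0.09702402  0.042     ]
[ 275  197   79   89 4761] [314.38122243 237.34320521] [ 0.57831705 -0.12429741  0.042     ]
[352 303  11  15 116] [357.05172414 310.06896552] [ 0.63466956 -0.0890156   0.042     ]
```

View pics/c4.png

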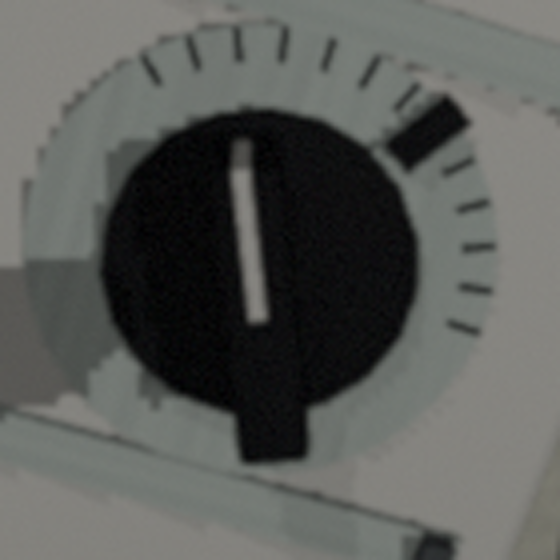

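The pointer stands at a world angle of about 188° and the tab at about 131° (blob at pixel (356,203)), so the knob needs a clockwise turn of about 1.0 rad. The axis is near (0.576,-0.125).

{"api": "drive_tool", "payload": {
  "commands": [
    {"dx": 0.1,"dy": -0.4,"dz": -2,"wx": 0,"wy": 0,"wz": 0.09,"jaw": 4.5},
    {"dx": 0,"dy": 0,"dz": -2,"wx": 0,"wy": 0,"wz": 0,"jaw": 4},
    {"dx": 0,"dy": 0,"dz": -2,"wx": 0,"wy": 0,"wz": 0,"jaw": 4},
    {"dx": 0,"dy": 0,"dz": -2,"wx": 0,"wy": 0,"wz": 0,"jaw": 4},
    {"dx": 0,"dy": 0,"dz": -1.5,"wx": 0,"wy": 0,"wz": 0,"jaw": 4},
    {"dx": 0,"dy": 0,"dz": 0,"wx": 0,"wy": 0,"wz": 0,"jaw": 4},
    {"dx": 0,"dy": 0,"dz": 0,"wx": 0,"wy": 0,"wz": 0,"jaw": 4}
  ]
}}

```text
time_s: 5.53
tcp_pos: [0.5758, -0.1259, 0.0541]
tool_rot: [-0.0, -0.072, 0.997, 0.0]
contact_force: [0.7, -0.5, 0.1]
opening: 0.0399
```

{"api": "drive_tool", "payload": {
  "commands": [
    {"dx": 0,"dy": 0,"dz": 0,"wx": 0,"wy": 0,"wz": 0,"jaw": 1.5},
    {"dx": 0,"dy": 0,"dz": 0,"wx": 0,"wy": 0,"wz": 0,"jaw": 1.0},
    {"dx": 0,"dy": 0,"dz": 0,"wx": 0,"wy": 0,"wz": 0,"jaw": 0.8},
    {"dx": 0,"dy": 0,"dz": 0,"wx": 0,"wy": 0,"wz": 0,"jaw": 0.8},
    {"dx": 0,"dy": 0,"dz": 0,"wx": 0,"wy": 0,"wz": 0,"jaw": 0.8},
    {"dx": 0,"dy": 0,"dz": 0,"wx": 0,"wy": 0,"wz": 0,"jaw": 0.8}
  ]
}}

```text
time_s: 6.03
tcp_pos: [0.5767, -0.1242, 0.056]
tool_rot: [0.001, -0.072, 0.997, 0.001]
contact_force: [0.6, 5.8, 2.8]
opening: 0.0106
```

{"api": "drive_tool", "payload": {
  "commands": [
    {"dx": 0,"dy": 0.1,"dz": 0,"wx": 0,"wy": 0,"wz": -0.1,"jaw": 0.8},
    {"dx": 0,"dy": 0,"dz": 0,"wx": 0,"wy": 0,"wz": -0.1,"jaw": 0.8},
    {"dx": 0,"dy": 0,"dz": 0,"wx": 0,"wy": 0,"wz": -0.1,"jaw": 0.8},
    {"dx": 0,"dy": 0,"dz": 0,"wx": 0,"wy": 0,"wz": -0.1,"jaw": 0.8},
    {"dx": 0,"dy": 0,"dz": 0,"wx": 0,"wy": 0,"wz": -0.1,"jaw": 0.8},
    {"dx": 0,"dy": 0,"dz": 0,"wx": 0,"wy": 0,"wz": -0.1,"jaw": 0.8},
    {"dx": 0,"dy": 0,"dz": 0,"wx": 0,"wy": 0,"wz": -0.1,"jaw": 0.8},
    {"dx": 0,"dy": 0,"dz": 0,"wx": 0,"wy": 0,"wz": -0.1,"jaw": 0.8}
  ]
}}

```text
time_s: 6.7
tcp_pos: [0.5766, -0.1244, 0.056]
tool_rot: [0.001, 0.324, 0.946, 0.0]
contact_force: [-0.2, 2.8, 2.8]
opening: 0.0107
```

{"api": "drive_tool", "payload": {
  "commands": [
    {"dx": 0,"dy": 0,"dz": 0,"wx": 0,"wy": 0,"wz": -0.1,"jaw": 0.8},
    {"dx": 0,"dy": 0,"dz": 0,"wx": 0,"wy": 0,"wz": -0.1,"jaw": 0.8},
    {"dx": 0,"dy": 0,"dz": 0,"wx": 0,"wy": 0,"wz": 0,"jaw": 0.8},
    {"dx": 0,"dy": 0,"dz": 0,"wx": 0,"wy": 0,"wz": 0,"jaw": 0.8}
  ]
}}

```text
time_s: 7.03
tcp_pos: [0.5766, -0.1245, 0.056]
tool_rot: [0.001, 0.414, 0.91, 0.0]
contact_force: [-1.1, 2.1, 6.8]
opening: 0.0103
```

```bash
python3 look.py w5; python3 -c "from bench import r;s=r.read_state();print(s['tool_rot'],s['contact_force'],s['torque'],s['joints'])"
```

```text
7.0333 [ 0.5766 -0.1245  0.056 ] [-0.4024  0.725   1.6518  0.001   0.7633 -1.1203]
knob_axis 0.85 [318. 316.] [ 0.5755 -0.1229]
pointer 0.77 [317. 232.] [ 0.5484 -0.0924]
mark 0.96 [313. 230.] [ 0.5536 -0.1006]
console 0.85 [229. 318.] [ 0.5601 -0.1857]
[7.20613475e-04 4.13836556e-01 9.10350824e-01 4.05176002e-04] [-0.49847352  3.18886069  7.35980071] [ 0.44686301  0.25334257 -0.03708541] [-4.02382105e-01  7.25000424e-01  1.65181110e+00  1.12120946e-03
  7.63320963e-01 -1.12065885e+00]
```

Now at 131°. I'll release, rise and look.

{"api": "drive_tool", "payload": {
  "commands": [
    {"dx": 0,"dy": 0,"dz": 0,"wx": 0,"wy": 0,"wz": 0,"jaw": 4},
    {"dx": 0,"dy": 0,"dz": 0,"wx": 0,"wy": 0,"wz": 0,"jaw": 4},
    {"dx": 0,"dy": 0,"dz": 0,"wx": 0,"wy": 0,"wz": 0,"jaw": 4},
    {"dx": 0,"dy": 0,"dz": 3,"wx": 0,"wy": 0,"wz": 0,"jaw": 4},
    {"dx": 0,"dy": 0,"dz": 4,"wx": 0,"wy": 0,"wz": 0,"jaw": 4},
    {"dx": 0,"dy": 0,"dz": 4,"wx": 0,"wy": 0,"wz": 0,"jaw": 4},
    {"dx": 0,"dy": 0,"dz": 0,"wx": 0,"wy": 0,"wz": 0,"jaw": 4},
    {"dx": 0,"dy": 0,"dz": 0,"wx": 0,"wy": 0,"wz": 0,"jaw": 4}
  ]
}}

```text
time_s: 8.0
tcp_pos: [0.5779, -0.1259, 0.1672]
tool_rot: [0.003, 0.415, 0.91, -0.0]
contact_force: [-1.0, -0.3, 0.2]
opening: 0.0399
```

```bash
python3 look.py w6
```

```text
8.0 [ 0.5779 -0.1259  0.1672] [-0.4032  0.5596  1.5858 -0.0003  0.9893 -1.1187]
knob_axis 0.9 [316. 232.] [ 0.576  -0.1247]
knob_axis 0.31 [167. 351.] [ 0.5527 -0.274 ]
pointer 0.8 [318. 181.] [ 0.5523 -0.0951]
mark 0.54 [313. 179.] [ 0.5527 -0.1005]
guard_tab 0.9 [168. 349.] [ 0.5474 -0.2396]
console 0.94 [255. 249.] [ 0.5595 -0.187 ]
```

View pics/w6.png

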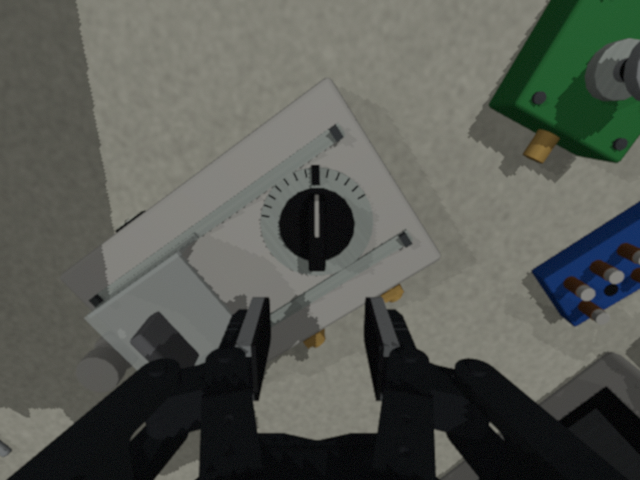

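The pointer line (column 316) now runs straight into the tab at (315,175), and the guard is still parked. Next I'll measure the console yaw from its edges.

Run:
```python
from h import *
s=r.read_state();c=r.capture("wrist")
P={k:atz(c,k,.04,s)[:2] for k in ((330,80),(437,255),(105,243))}
for k,p in P.items(): print(k,p)
a,b,d=P.values()
print(np.linalg.norm(a-b),np.degrees(np.arctan2(*(b-a)[::-1])), np.degrees(np.arctan2(*(a-d)[::-1])))
t=r.capture("top");print([ (q["p"],q["xy"],atz(t,q["xy"],.1)) for q in r.spot_point("top","guard_tab")[:1]],[atz(t,q["xy"],.061) for q in r.spot_point("top","knob_axis")[:1]])
sd=r.capture("side");q=r.spot_point("side","guard_tab");print([(x["p"],atz(sd,x["xy"],.1)) for x in q[:2]])
```

```text
(330, 80) [ 0.51439266 -0.042086  ]
(437, 255) [ 0.6568071  -0.08041033]
(105, 243) [ 0.46215162 -0.23702813]
0.1474809412080205 -15.06172636298011 74.99823066158095
[(0.67, [392.1, 250.1], array([ 0.53762108, -0.23290684,  0.1       ]))] [array([0.77549615, 0.02209256, 0.061     ])]
[(0.57, array([ 0.55445763, -0.25634854,  0.1       ]))]
```

Console yaw is -15°, and the tab should be at about (0.546,-0.2395). I'll go above it with the jaws along the console's y.

{"api": "drive_tool", "payload": {
  "commands": [
    {"dx": -0.6,"dy": -2.3,"dz": 0,"wx": 0,"wy": 0,"wz": 0.12,"jaw": 4},
    {"dx": -0.6,"dy": -2.3,"dz": 0,"wx": 0,"wy": 0,"wz": 0.12,"jaw": 4},
    {"dx": -0.6,"dy": -2.3,"dz": 0,"wx": 0,"wy": 0,"wz": 0.12,"jaw": 4},
    {"dx": -0.6,"dy": -2.3,"dz": 0,"wx": 0,"wy": 0,"wz": 0.12,"jaw": 4},
    {"dx": -0.8,"dy": -2.2,"dz": 0,"wx": 0,"wy": 0,"wz": 0.11,"jaw": 4},
    {"dx": 0,"dy": 0,"dz": 0,"wx": 0,"wy": 0,"wz": 0,"jaw": 4},
    {"dx": 0,"dy": 0,"dz": 0,"wx": 0,"wy": 0,"wz": 0,"jaw": 4}
  ]
}}

```text
time_s: 9.18
tcp_pos: [0.5437, -0.24, 0.1643]
tool_rot: [0.0, 0.134, 0.991, 0.0]
contact_force: [0.3, 0.3, -0.4]
opening: 0.0401
```

```bash
python3 look.py w7
```

```text
9.1833 [ 0.5437 -0.24    0.1643] [-0.6037  0.5692  1.5757  0.0003  0.9967 -1.9052]
knob_axis 0.56 [490. 236.] [ 0.575  -0.1247]
knob_axis 0.4 [318. 264.] [ 0.5633 -0.2446]
pointer 0.87 [514. 194.] [ 0.5445 -0.1117]
pointer 0.52 [185. 228.] [ 0.5107 -0.3195]
mark 0.6 [516. 189.] [ 0.5526 -0.0956]
guard_tab 0.88 [319. 263.] [ 0.5469 -0.2398]
console 0.98 [381. 216.] [ 0.56   -0.1884]
```

View pics/w7.png

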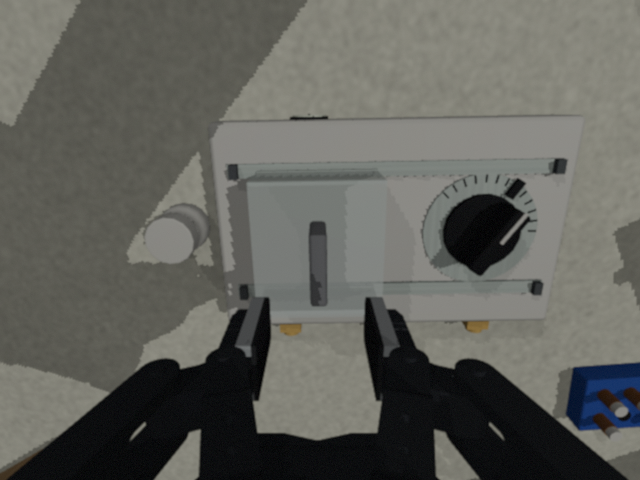

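The tab at (318,263) is centred between the jaws. The knob's offset from its tab here is parallax; bar and tab are parallel. Descending to grip.

{"api": "drive_tool", "payload": {
  "commands": [
    {"dx": 0.3,"dy": 0,"dz": -2.5,"wx": 0,"wy": 0,"wz": 0,"jaw": 4},
    {"dx": 0,"dy": 0,"dz": -2.5,"wx": 0,"wy": 0,"wz": 0,"jaw": 4},
    {"dx": 0,"dy": 0,"dz": -2.4,"wx": 0,"wy": 0,"wz": 0,"jaw": 4},
    {"dx": 0,"dy": 0,"dz": 0,"wx": 0,"wy": 0,"wz": 0,"jaw": 4},
    {"dx": 0,"dy": 0,"dz": 0,"wx": 0,"wy": 0,"wz": 0,"jaw": 1.5},
    {"dx": 0,"dy": 0,"dz": 0,"wx": 0,"wy": 0,"wz": 0,"jaw": 0.6},
    {"dx": 0,"dy": 0,"dz": 0,"wx": 0,"wy": 0,"wz": 0,"jaw": 0.6},
    {"dx": 0,"dy": 0,"dz": 0,"wx": 0,"wy": 0,"wz": 0,"jaw": 0.6}
  ]
}}

```text
time_s: 10.15
tcp_pos: [0.548, -0.2394, 0.0919]
tool_rot: [0.001, 0.132, 0.991, -0.001]
contact_force: [1.4, 0.1, 0.7]
opening: 0.0088
```

{"api": "drive_tool", "payload": {
  "commands": [
    {"dx": 0,"dy": 0,"dz": 0,"wx": 0,"wy": 0,"wz": 0,"jaw": 0.6},
    {"dx": 0,"dy": 0,"dz": 0,"wx": 0,"wy": 0,"wz": 0,"jaw": 0.6},
    {"dx": 0,"dy": 0,"dz": 0,"wx": 0,"wy": 0,"wz": 0,"jaw": 0.6}
  ]
}}

```text
time_s: 10.4
tcp_pos: [0.548, -0.2394, 0.0918]
tool_rot: [0.001, 0.132, 0.991, -0.001]
contact_force: [-0.0, 0.3, 6.0]
opening: 0.0087
```

{"api": "drive_tool", "payload": {
  "commands": [
    {"dx": 0.4,"dy": 1.5,"dz": 0,"wx": 0,"wy": 0,"wz": 0,"jaw": 0.6},
    {"dx": 0.4,"dy": 1.5,"dz": 0,"wx": 0,"wy": 0,"wz": 0,"jaw": 0.6},
    {"dx": 0.4,"dy": 1.5,"dz": 0,"wx": 0,"wy": 0,"wz": 0,"jaw": 0.6},
    {"dx": 0.4,"dy": 1.5,"dz": 0,"wx": 0,"wy": 0,"wz": 0,"jaw": 0.6},
    {"dx": 0.4,"dy": 1.5,"dz": 0,"wx": 0,"wy": 0,"wz": 0,"jaw": 0.6},
    {"dx": 0.4,"dy": 1.5,"dz": 0,"wx": 0,"wy": 0,"wz": 0,"jaw": 0.6},
    {"dx": 0.4,"dy": 1.5,"dz": 0,"wx": 0,"wy": 0,"wz": 0,"jaw": 0.6},
    {"dx": 0,"dy": 0,"dz": 0,"wx": 0,"wy": 0,"wz": 0,"jaw": 0.6}
  ]
}}

```text
time_s: 11.07
tcp_pos: [0.5757, -0.1319, 0.0918]
tool_rot: [0.001, 0.131, 0.991, 0.0]
contact_force: [-0.6, 2.5, 7.5]
opening: 0.0086
```

{"api": "drive_tool", "payload": {
  "commands": [
    {"dx": 0.1,"dy": 0.4,"dz": 0,"wx": 0,"wy": 0,"wz": 0,"jaw": 0.6},
    {"dx": 0.1,"dy": 0.4,"dz": 0,"wx": 0,"wy": 0,"wz": 0,"jaw": 0.6},
    {"dx": 0,"dy": 0,"dz": 0,"wx": 0,"wy": 0,"wz": 0,"jaw": 0.6},
    {"dx": 0,"dy": 0,"dz": 0,"wx": 0,"wy": 0,"wz": 0,"jaw": 0.6}
  ]
}}

```text
time_s: 11.4
tcp_pos: [0.5773, -0.1257, 0.0918]
tool_rot: [0.001, 0.132, 0.991, -0.0]
contact_force: [-1.2, 1.1, 8.1]
opening: 0.0086
```

Still short of the stop; I'll inch on until the force rises.

{"api": "drive_tool", "payload": {
  "commands": [
    {"dx": 0.1,"dy": 0.3,"dz": 0,"wx": 0,"wy": 0,"wz": 0,"jaw": 0.6},
    {"dx": 0,"dy": 0,"dz": 0,"wx": 0,"wy": 0,"wz": 0,"jaw": 0.6},
    {"dx": 0,"dy": 0,"dz": 0,"wx": 0,"wy": 0,"wz": 0,"jaw": 0.6}
  ]
}}

```text
time_s: 11.65
tcp_pos: [0.5776, -0.1243, 0.0918]
tool_rot: [0.0, 0.132, 0.991, -0.001]
contact_force: [-4.2, -4.2, 8.8]
opening: 0.0087
```

{"api": "drive_tool", "payload": {
  "commands": [
    {"dx": 0.1,"dy": 0.3,"dz": 0,"wx": 0,"wy": 0,"wz": 0,"jaw": 0.6},
    {"dx": 0,"dy": 0,"dz": 0,"wx": 0,"wy": 0,"wz": 0,"jaw": 0.6},
    {"dx": 0,"dy": 0,"dz": 0,"wx": 0,"wy": 0,"wz": 0,"jaw": 0.6}
  ]
}}

```text
time_s: 11.9
tcp_pos: [0.5777, -0.1242, 0.0918]
tool_rot: [-0.001, 0.131, 0.991, -0.004]
contact_force: [-7.1, -11.8, 8.2]
opening: 0.0091
```

The guard is at its stop: the TCP lines up with the knob axis and the force has risen. I'll release, rise and go to the valve block.

{"api": "drive_tool", "payload": {
  "commands": [
    {"dx": -0.1,"dy": -0.4,"dz": 0,"wx": 0,"wy": 0,"wz": 0,"jaw": 0.6},
    {"dx": 0,"dy": 0,"dz": 0,"wx": 0,"wy": 0,"wz": 0,"jaw": 4},
    {"dx": 0,"dy": 0,"dz": 0,"wx": 0,"wy": 0,"wz": 0,"jaw": 4},
    {"dx": 0,"dy": 0,"dz": 0,"wx": 0,"wy": 0,"wz": 0,"jaw": 4},
    {"dx": 0,"dy": 0,"dz": 3,"wx": 0,"wy": 0,"wz": 0,"jaw": 4},
    {"dx": 0,"dy": 0,"dz": 4,"wx": 0,"wy": 0,"wz": 0,"jaw": 4},
    {"dx": 0,"dy": 0,"dz": 4,"wx": 0,"wy": 0,"wz": 0,"jaw": 4},
    {"dx": 0,"dy": 0,"dz": 3,"wx": 0,"wy": 0,"wz": 0,"jaw": 4}
  ]
}}

```text
time_s: 12.57
tcp_pos: [0.5788, -0.1237, 0.2329]
tool_rot: [0.001, 0.132, 0.991, -0.0]
contact_force: [1.6, -0.4, -0.3]
opening: 0.0402
```

{"api": "drive_tool", "payload": {
  "commands": [
    {"dx": 0,"dy": 0,"dz": 0,"wx": 0,"wy": 0,"wz": 0,"jaw": 4},
    {"dx": 0,"dy": 0,"dz": 0,"wx": 0,"wy": 0,"wz": 0,"jaw": 4}
  ]
}}

```text
time_s: 12.73
tcp_pos: [0.5793, -0.124, 0.2324]
tool_rot: [0.002, 0.132, 0.991, -0.001]
contact_force: [-0.4, 0.3, -0.9]
opening: 0.04
```

```bash
python3 look.py w8
```

```text
12.7333 [ 0.5793 -0.124   0.2324] [-0.3994  0.4801  1.5194  0.0002  1.1371 -1.7046]
mark 0.74 [317. 205.] [ 0.5783 -0.1242]
guard_tab 0.79 [317. 222.] [ 0.5774 -0.1238]
console 0.79 [251. 193.] [ 0.5594 -0.1881]
```

View pics/w8.png

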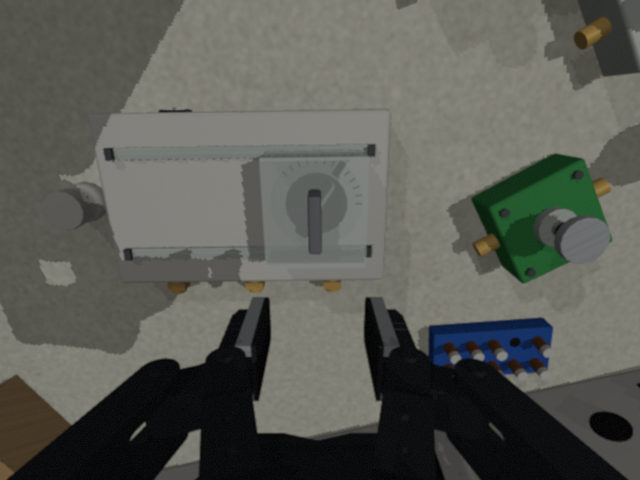

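The guard is home (tab at (315,222) over the knob) and the pointer still points at its tab (337,168). On to the white block.

{"api": "drive_tool", "payload": {
  "commands": [
    {"dx": -1,"dy": 3.5,"dz": 0,"wx": 0,"wy": 0,"wz": 0,"jaw": 0},
    {"dx": -1,"dy": 3.5,"dz": 0,"wx": 0,"wy": 0,"wz": 0,"jaw": 0},
    {"dx": -1,"dy": 3.5,"dz": 0,"wx": 0,"wy": 0,"wz": 0,"jaw": 0},
    {"dx": -1,"dy": 3.5,"dz": 0,"wx": 0,"wy": 0,"wz": 0,"jaw": 0},
    {"dx": -1.1,"dy": 3.5,"dz": 0,"wx": 0,"wy": 0,"wz": 0,"jaw": 0},
    {"dx": -1.1,"dy": 3.5,"dz": 0,"wx": 0,"wy": 0,"wz": 0,"jaw": 0},
    {"dx": -1.1,"dy": 3.5,"dz": 0,"wx": 0,"wy": 0,"wz": 0,"jaw": 0},
    {"dx": -1.1,"dy": 3.5,"dz": -1,"wx": 0,"wy": 0,"wz": 0,"jaw": 0}
  ]
}}

```text
time_s: 13.7
tcp_pos: [0.4942, 0.1577, 0.2209]
tool_rot: [0.001, 0.133, 0.991, 0.0]
contact_force: [0.4, 0.1, 0.1]
opening: 0.0002
```

{"api": "drive_tool", "payload": {
  "commands": [
    {"dx": -1.2,"dy": 3.4,"dz": -2,"wx": 0,"wy": 0,"wz": 0,"jaw": 0},
    {"dx": 0,"dy": 0,"dz": 0,"wx": 0,"wy": 0,"wz": 0,"jaw": 0},
    {"dx": 0,"dy": 0,"dz": 0,"wx": 0,"wy": 0,"wz": 0,"jaw": 0},
    {"dx": 0,"dy": 0,"dz": 0,"wx": 0,"wy": 0,"wz": 0,"jaw": 0}
  ]
}}

```text
time_s: 14.03
tcp_pos: [0.4821, 0.19, 0.1997]
tool_rot: [-0.0, 0.132, 0.991, -0.0]
contact_force: [0.8, 1.5, 0.4]
opening: 0.0001
```

```bash
sed -i 's/dict(knob.*console=0)/dict(plunger_top=.09,valve_block=0)/' look.py; python3 look.py w9
```

```text
14.0333 [0.4821 0.19   0.1997] [ 0.1599  0.4284  1.7319 -0.0006  0.9822 -1.1457]
plunger_top 0.95 [317. 239.] [0.4856 0.1887]
plunger_top 0.76 [ 69. 149.] [0.3826 0.0478]
valve_block 0.83 [133. 138.] [0.382  0.0489]
valve_block 0.77 [318. 209.] [0.4871 0.19  ]
```

View pics/w9.png

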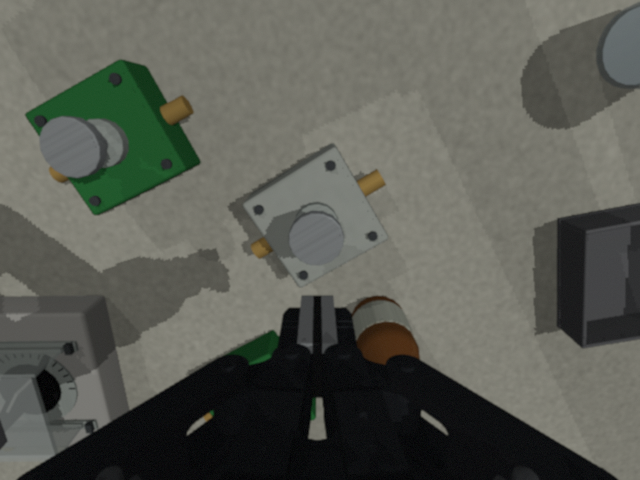

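The steel head of the white block is at (317,239), giving (0.4856,0.189). Descending to contact.

{"api": "drive_tool", "payload": {
  "commands": [
    {"dx": 0.3,"dy": -0.1,"dz": -3,"wx": 0,"wy": 0,"wz": 0,"jaw": 0},
    {"dx": 0,"dy": 0,"dz": -3,"wx": 0,"wy": 0,"wz": 0,"jaw": 0},
    {"dx": 0,"dy": 0,"dz": -3,"wx": 0,"wy": 0,"wz": 0,"jaw": 0},
    {"dx": 0,"dy": 0,"dz": -1,"wx": 0,"wy": 0,"wz": 0,"jaw": 0},
    {"dx": 0,"dy": 0,"dz": -0.6,"wx": 0,"wy": 0,"wz": 0,"jaw": 0},
    {"dx": 0,"dy": 0,"dz": -0.4,"wx": 0,"wy": 0,"wz": 0,"jaw": 0},
    {"dx": 0,"dy": 0,"dz": 0,"wx": 0,"wy": 0,"wz": 0,"jaw": 0}
  ]
}}

```text
time_s: 14.77
tcp_pos: [0.486, 0.1888, 0.0908]
tool_rot: [0.001, 0.133, 0.991, 0.0]
contact_force: [0.4, -0.4, 0.4]
opening: 0.0004
```

{"api": "drive_tool", "payload": {
  "commands": [
    {"dx": 0,"dy": 0,"dz": -0.3,"wx": 0,"wy": 0,"wz": 0,"jaw": 0},
    {"dx": 0,"dy": 0,"dz": 0,"wx": 0,"wy": 0,"wz": 0,"jaw": 0},
    {"dx": 0,"dy": 0,"dz": 0,"wx": 0,"wy": 0,"wz": 0,"jaw": 0}
  ]
}}

```text
time_s: 15.02
tcp_pos: [0.4864, 0.1891, 0.0887]
tool_rot: [0.002, 0.132, 0.991, 0.0]
contact_force: [0.6, -1.6, 3.4]
opening: 0.0001
```

{"api": "drive_tool", "payload": {
  "commands": [
    {"dx": 0,"dy": 0,"dz": -0.3,"wx": 0,"wy": 0,"wz": 0,"jaw": 0},
    {"dx": 0,"dy": 0,"dz": -0.3,"wx": 0,"wy": 0,"wz": 0,"jaw": 0},
    {"dx": 0,"dy": 0,"dz": -0.2,"wx": 0,"wy": 0,"wz": 0,"jaw": 0},
    {"dx": 0,"dy": 0,"dz": 0,"wx": 0,"wy": 0,"wz": 0,"jaw": 0},
    {"dx": 0,"dy": 0,"dz": 0,"wx": 0,"wy": 0,"wz": 0,"jaw": 0},
    {"dx": 0,"dy": 0,"dz": 0,"wx": 0,"wy": 0,"wz": 0,"jaw": 0}
  ]
}}

```text
time_s: 15.52
tcp_pos: [0.4864, 0.1891, 0.0808]
tool_rot: [0.002, 0.132, 0.991, 0.0]
contact_force: [0.6, -2.4, 7.2]
opening: -0.0001
```

Run:
```python
from h import *
s=r.capture("side");w=r.capture("wrist");save(s,"s10")
a=cv2.resize(s["pixels"][185:255,240:330],(540,420),interpolation=2)
cv2.imwrite("pics/c10.png",cv2.cvtColor(a,cv2.COLOR_RGB2BGR))
t=r.read_state();print(t["time_s"],t["tcp_pos"],t["contact_force"])
```

```text
15.6167 [0.48637397 0.18911909 0.08079555] [ 0.38084209 -2.36340254  7.84938186]
```

View pics/c10.png

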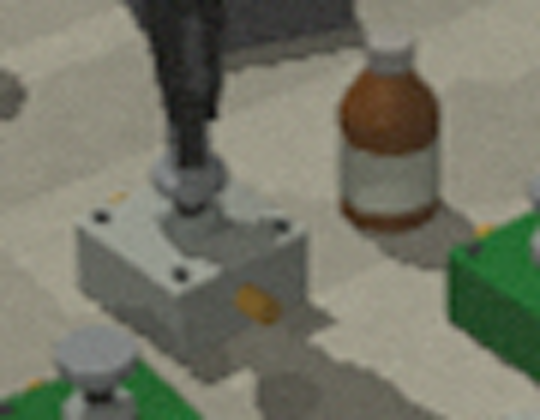

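The fingers hold the white block's head down, with 7.5–8 N and the TCP at 0.081, so about 9 mm of travel. I'll hold a moment more, then hand in.

{"api": "drive_tool", "payload": {
  "commands": [
    {"dx": 0,"dy": 0,"dz": 0,"wx": 0,"wy": 0,"wz": 0,"jaw": 0},
    {"dx": 0,"dy": 0,"dz": 0,"wx": 0,"wy": 0,"wz": 0,"jaw": 0},
    {"dx": 0,"dy": 0,"dz": 0,"wx": 0,"wy": 0,"wz": 0,"jaw": 0},
    {"dx": 0,"dy": 0,"dz": 0,"wx": 0,"wy": 0,"wz": 0,"jaw": 0},
    {"dx": 0,"dy": 0,"dz": 0,"wx": 0,"wy": 0,"wz": 0,"jaw": 0},
    {"dx": 0,"dy": 0,"dz": 0,"wx": 0,"wy": 0,"wz": 0,"jaw": 0}
  ]
}}

```text
time_s: 16.12
tcp_pos: [0.4864, 0.1891, 0.0808]
tool_rot: [0.002, 0.132, 0.991, 0.0]
contact_force: [0.0, -1.5, 8.0]
opening: 0.0003
```

```bash
python3 -c "
from bench import r
s=r.read_state();print(s['tcp_pos'],s['contact_force']);print(r.sign_off())"
```

```text
[0.48639759 0.18911866 0.08083943] [ 0.01268326 -1.50807624  8.00668635]
the job is handed in; nothing more can be done
None
```

The job is handed in at about 16 s, with the arm still holding the plunger down; `sign_off` gave no verdict.

- **Knob:** I turned it about 1.0 rad clockwise and let go. The close-up then showed the pointer line running straight into the set-point tab. A later oblique view looked offset, and the network's pointer estimate there disagreed. I put that down to parallax, because the bar and the tab were still parallel.
- **Guard:** I slid it about 118 mm to its stop. The push force rose to about 14 N, and the guard's tab ended up over the knob axis. The picture through the guard still showed the pointer at its tab.
- **Plunger:** I pressed the white block's plunger, not the green look-alikes. The last reading was 8.0 N with the fingertips at 80.8 mm, so about 9 mm of travel. The dark band itself was not resolved in the side picture, so this rests on height and force, which agree.
- **Bystanders:** I felt no contact with any of them. I did not measure their positions again at the end.

The first three move calls were refused because rows need every field; nothing moved.

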